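# Post a used blade cartridge into the return box

### The arm

A 6-joint arm with a two-finger parallel gripper is mounted at the origin on the work surface. World frame = base frame: x ahead of the robot, y to its left, z up, the work surface at z = 0. Lengths are in m, angles in degrees, forces in N, time in s.
With the tool pointing down it reaches from about 0.325 to 0.85 m from the base axis. Payload 4.4 kg.
Tool frame: the origin (TCP) lies midway between the tips of the shut fingers; the grasp point (between the pads) lies arm.grasp_offset behind it (arm.grasp_offset is the distance from the TCP to the grasp point, in m); z points along the fingers, y is the direction in which the jaws open and shut (so a half turn about z gives the same grasp; the last joint's range is limited). The gripper opens to 94 mm and grips with 3 to 60 N. Pads are 16 mm wide; open, the fingers measure 119 mm over their backs; the gripper's body (75 mm by 177 mm) begins 78 mm behind the grasp point.
Start: joints at [-74.341, 11.837, 88.321, -0, 79.842, -8.623], TCP at [0.236, -0.524, 0.205] pointing down, gripper open.
Joint ranges: [-156.59, 156.59], [-49.26, 127.26], [12.9, 141.05], [-63.56, 243.56], [4.71, 150.69], [-161.64, 161.64]. Speed limits (degrees/s): [159.86, 159.86, 180, 180, 180, 180].

### API

Orientations are given as [roll, pitch, yaw] about the fixed x, y, z axes, in that order (R = Rz(yaw) Ry(pitch) Rx(roll)).
In Python, from plant import arm, viewer, hand_in gives the robot as it stands.
- The arm moves only by the tool jog_arm, never from a script. Its argument "increments" is a list of rows, each an object of numbers: "hand": the finger opening in cm, from 0 to 9.4; "x", "y", "z": the shift along the tool's x, y, z in cm; "rx", "ry", "rz": the turn, a rotation vector about the tool's x, y, z in degrees. In form: [{"hand": .., "x": .., "y": .., "z": .., "rx": .., "ry": .., "rz": ..}, ...]. A call has 1 to 5 rows; each row shifts and turns the commanded pose from where the row before left it, along the tool's axes as they then stand; what a row does not reach is not made up. A row lasts 1/10 s, in which the tool goes at most 50 mm and 8.59 degrees, less where a joint would pass 70% of its speed; a pose out of reach is approached as far as the arm can. A call with a gripper value outside its range is refused whole. The fingers move at their own pace and stop on an object; "grip_force" is the grip in N (left out, the last holds). Time passes only in rows, so rows that do not move let the fingers close. It gives the time, the measured TCP pose, the force and the opening at its end, in the units of the state.
- arm.state(): the state, without advancing time (a new reading comes with each control period).
- viewer.grab_frame(name): name is "side" or "top"; returns a dict with "image" (480x640x3 uint8, red, green, blue), "z_map" (480x640 float32, m along the optical axis (not along the pixel's ray), 0 where there is no reading), "camera_matrix" (3x3 intrinsics, pixels), "eye" and "orientation" of the camera in the world. Camera axes: x right, y down, z forward; pixel columns grow to the right and rows downward; lengths in m; the calibration is good to about 2 mm. A picture is of the moment at which its call begins.
- hand_in(): hands the job in, once; it reports no verdict.
Trained networks look in the newest picture that a camera, given by its name, has taken for a name from the list of things; names that differ only in an ending like _2 or _b are one class to them, and where a whole thing is asked for, a point or a joint stands for the part that bears it (a point fixed in the world has none). Each returns a list of dicts, best first, with "confidence" (0 to 1); they miss things now and then, are a little off and sometimes report something else, mostly with a low value. They report only what shows in the picture. A call takes as long as a camera call.
- viewer.recognise(camera, target): "at" ([column, row] in pixels, amid what is visible of it).
- viewer.silhouettes(camera, target): "mask" (480x640 bool, what is visible of it) and "at" ([column, row] in pixels, amid what is visible of it).
- viewer.pinpoint(camera, target): "at" ([column, row] in pixels: a listed point, or the origin of a listed thing).
The state is a dict: "t": time; "joint_pos": joint angles; "qd": joint speeds; "effort": joint torques, N m; "tool_pos": TCP position; "ee_rot": TCP orientation; "force": force on the tool from outside, world axes, zero at the start; "ft_torque": the same for the moment, N m; "width": finger opening in m.
Only numpy, scipy, OpenCV 4.12 (cv2) and the standard library are available. Lean on these libraries where they do the work, as an engineer would, in place of code of your own. Each camera call takes 0.05 s, during which the arm holds its last target.

### The job

Take the used blade cartridge (the flat plate with the narrow tab on top) out of the blue rack and post it upright, blade edge down, through the slot on top of the steel return box. Feel for the slot gently, never forcing the cartridge or the box, and press the cartridge on past the spring catches until it drops right inside. Leave the scraper and everything else where they are.

Things in the scene. Friction and masses are not known exactly. Their poses are not given: they have to be found in the camera images.
- cartridge: Used blade cartridge: flat rigid white plate 9 mm thick (its x); lower part 80 mm wide (its y) and 60 mm tall, above it a centred grip tab 40 mm wide and 32 mm tall; 92 mm in all, about 120 g. Steel blade strip along the lower edge; both faces alike. Origin at the middle of its lower edge, z up. Stands upright in one of the rack's two grooves, sunk 28 mm, lower edge 6 mm above the bench.
- cartridge_middle (a point): The middle of the cartridge, 46 mm above its lower edge.
- cartridge_top (a point): Middle of the top edge of the cartridge's grip tab, 92 mm above its lower edge. Grip the tab across its 9 mm thickness; press here to push the cartridge on.
- scraper: Bench scraper, a bystander in the rack's other groove: steel plate 8 mm thick, 80 mm wide, with a black round handle 24 mm thick and 80 mm long along its top, 82 mm tall. Origin at the middle of its lower edge.
- rack: Blue plastic rack block, fixed, 170 x 120 x 34 mm (its x, y, z), origin under its centre. Two grooves 11 mm by 85 mm, long along its y, at its x = -40 and +40 mm, 28 mm deep. Which holds the cartridge varies.
- box: Steel used-blade return box, fixed to the bench left or right of the robot's midline, 180 x 160 mm (its x, y), origin under its centre. The flat cover's top is 156 mm above the bench; four clamp knobs 10 mm high stand on it near its corners, 62 mm (x) and 60 mm (y) from its middle. Inner floor 4 mm above the bench. More than 50 N on it, even briefly, is forcing it.
- slot (a point): Nominal middle of the slot, on the cover's top. The slot is 84 mm long (box's y), 12 mm wide (box's x), square-edged, with a throat of that width 38 mm deep that keeps a cartridge upright. The cover is clamped by hand: the true slot is in line with this point along y, but lies anywhere up to 8 mm either way along the box's x, so it must be felt for or seen.
- catches (a point): Point 25 mm below the nominal slot middle, where the spring catches at both slot ends end. They press on the side edges of the wide part from about 10 mm below the cover on, take about 5 to 18 N to pass and hold the cartridge by friction when let go. Once the wide part is past them, the tab's top still 3 to 9 mm above the cover, the cartridge drops by its own weight.
- tub: Bystander: small white lidded tub, 72 mm across, 65 mm tall, origin at its foot.
- bottle: Bystander: white bottle, 66 mm across, 170 mm tall, origin at its foot.
- tray: Bystander: open blue tray, 120 x 200 x 45 mm, origin under its centre.

How it is judged:
By the outcome, as a careful person would: the job done as asked, in the order asked, and still so for the second after the job is handed in, with the robot touching nothing.
It also fails if it takes over 67 s, if anything falls off the work surface, if the arm or the gripper's body presses on something with over 40 N, if the wrist force passes 120 N, or if a joint passes its speed limit or range.

## Working session

There is one attempt and no reset: what is moved stays moved. The work goes in short steps, Python scripts to look and compute and a tool call to move; the robot and the scene stay as the last step left them, time stands still between calls to the robot, and variables do not carry over. Pictures are saved under pics/ and viewed, and the job is handed in when it is done.

Besides the shell and the picture viewer there is one more tool, called after "Request:" by a JSON object that holds its "api" and its "payload", one argument or row to a line. jog_arm: Moves the arm, as the interface text tells. Its arguments: {"type":"object","properties":{"increments":{"type":"array","items":{"type":"object","properties":{"hand":{"type":"number"},"x":{"type":"number"},"y":{"type":"number"},"z":{"type":"number"},"rx":{"type":"number"},"ry":{"type":"number"},"rz":{"type":"number"}}}},"grip_force":{"type":"number"}},"required":["increments"]}

```bash
mkdir -p pics; ls
cat > h.py <<'E'
import numpy as np, cv2
from plant import arm, viewer
from scipy.spatial.transform import Rotation as R
def save(f,n): cv2.imwrite('pics/'+n+'.png', f['image'][:,:,::-1])
E
python3 - <<'E'
from h import *
print(arm.state(), arm.grasp_offset)
for c in ('side','top'):
    f=viewer.grab_frame(c); save(f,c+'0'); np.savez(c+'0.npz',**{k:np.asarray(v) for k,v in f.items()})
    print(c,f['camera_matrix'],f['eye'],f['orientation'])
    for t in ['cartridge_top','slot','box','cartridge','scraper','rack']:
        r=viewer.pinpoint(c,t); print(c,t,[(x['at'],x['confidence']) for x in r[:2]])
E
```

```text
pics
{'t': 0.0, 'joint_pos': array([-7.43424106e+01,  1.18843666e+01,  8.84029832e+01, -2.40020528e-04,
        7.98407272e+01, -8.62305071e+00]), 'qd': array([-0.02826596,  0.08917993, -0.01640228,  0.03506402,  0.0236129 ,
       -0.11076615]), 'effort': array([-1.87367645e-03, -3.70883346e+01, -2.81417066e+01,  6.95322873e-02,
        3.63179762e-02, -1.86804546e-04]), 'tool_pos': array([ 0.23621551, -0.5233708 ,  0.20430467]), 'ee_rot': array([-1.79873335e+02, -1.89694823e-02,  2.42806617e+01]), 'force': array([0.1322889 , 0.25626246, 0.26011671]), 'ft_torque': array([-0.01229523, -0.05277287, -0.07851642]), 'width': 0.09390718375062038} 0.0188
side [[583.87472814   0.         322.73200611]
 [  0.         583.87472814 240.47296982]
 [  0.           0.           1.        ]] [0.54806192 0.63400048 0.90399215] [-140.91917137   -0.31266512 -172.21388322]
side cartridge_top [([346.4, 365.6], 0.95), ([256.3, 221.2], 0.7)]
side slot []
side box [([382.5, 214.0], 0.9)]
side cartridge [([344.8, 387.9], 0.54)]
side scraper [([391.0, 158.6], 0.45)]
side rack [([370.4, 396.1], 0.66)]
top [[584.45434631   0.         309.07051635]
 [  0.         584.45434631 228.80971727]
 [  0.           0.           1.        ]] [0.52734293 0.0021716  1.03515776] [-175.54048899    0.73135162  -90.10224334]
top cartridge_top [([182.3, 252.7], 0.67)]
top slot [([441.8, 272.7], 0.56), ([254.9, 136.1], 0.56)]
top box [([421.5, 277.2], 0.95)]
top cartridge [([190.9, 255.0], 0.67), ([387.2, 125.9], 0.16)]
top scraper [([193.5, 300.6], 0.6)]
top rack [([195.1, 280.3], 0.68)]
```

View pics/side0.png

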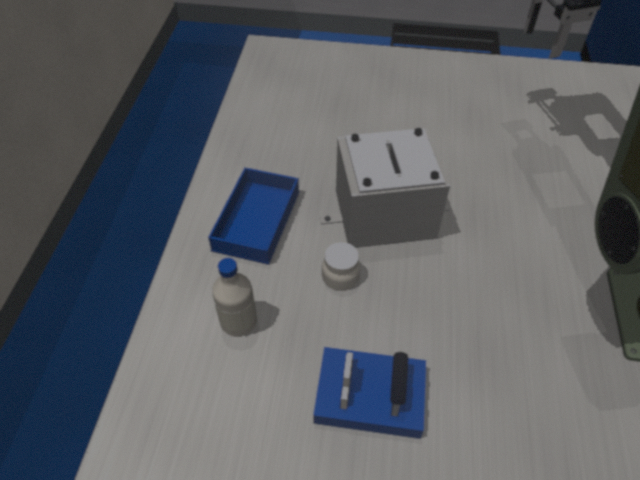

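View pics/top0.png

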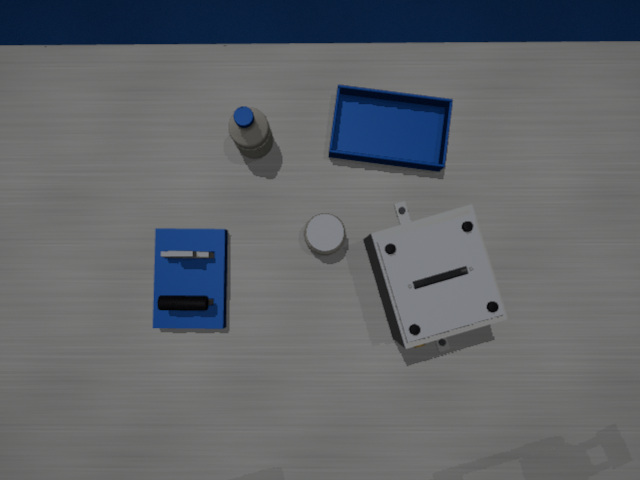

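The top view shows the cartridge at about (187,254), the scraper at (184,302) and the slot at about (441,277). The side view shows the slot at about (393,158). Next I'll measure these.

```bash
cat >> h.py <<'E'
def load(n):
    d=np.load(n+'.npz'); return {k:d[k] for k in d.files}
def Rc(f): return R.from_euler('xyz',f['orientation'],degrees=True).as_matrix()
def cloud(f):
    K=f['camera_matrix'];z=f['z_map'];v,u=np.mgrid[:480,:640]
    p=np.stack([(u-K[0,2])/K[0,0]*z,(v-K[1,2])/K[1,1]*z,z],-1)
    return p@Rc(f).T+f['eye']
def onz(f,uv,Z):
    K=f['camera_matrix'];uv=np.atleast_2d(uv).astype(float)
    r=np.c_[(uv[:,0]-K[0,2])/K[0,0],(uv[:,1]-K[1,2])/K[1,1],np.ones(len(uv))]@Rc(f).T
    return f['eye']+r*((Z-f['eye'][2])/r[:,2])[:,None]
E
python3 - <<'E'
from h import *
for c in ('top','side'):
    f=load(c+'0'); P=cloud(f); g=cv2.cvtColor(f['image'],cv2.COLOR_RGB2GRAY); big=cv2.resize(g,None,fx=4,fy=4,interpolation=cv2.INTER_CUBIC)
    print(c,'bench z',np.median(P[330:350,330:360,2]) if c=='top' else np.median(P[300:340,450:500,2]))
    roi=(slice(258,296),slice(405,475)) if c=='top' else (slice(138,176),slice(380,405))
    s=g[roi]; cov=np.median(P[roi][...,2]); print('cover z',cov, 'gray',np.percentile(s,[1,10,50,90]))
    m=(s<(np.percentile(s,2)+np.median(s))/2).astype(np.uint8)
    n,l,st,ce=cv2.connectedComponentsWithStats(m); k=1+np.argmax(st[1:,4]); v,u=np.nonzero(l==k)
    W=onz(f,np.c_[u+roi[1].start,v+roi[0].start],0.156)
    print('slot rect',cv2.minAreaRect((W[:,:2]*1000).astype(np.float32)), W.mean(0))
    # knobs
    roi={'top':(slice(200,350),slice(360,510)),'side':(slice(125,200),slice(335,450))}[c]
    m=((g[roi]<60)).astype(np.uint8)
    n,l,st,ce=cv2.connectedComponentsWithStats(m)
    for i in range(1,n):
        if 30<st[i,4]<250:
            q=ce[i]+[roi[1].start,roi[0].start]; print(' blob',q.round(1),st[i,4],onz(f,q,.166)[0].round(4))
    # cartridge: high points in rack area
    a=(P[...,2]>.05)&(P[...,2]<.13)&(P[...,1]>.1)&(P[...,1]<.4)&(P[...,0]>.3)&(P[...,0]<.6)
    n,l,st,ce=cv2.connectedComponentsWithStats(a.astype(np.uint8))
    for i in range(1,n):
        if st[i,4]>30:
            q=P[l==i]; print(' obj',ce[i],st[i,4],q.min(0).round(4),q.max(0).round(4)); 
            t=q[q[:,2]>np.percentile(q[:,2],95)-.006]; print('   top',cv2.minAreaRect((t[:,:2]*1000).astype(np.float32)),np.percentile(t[:,2],50))
    cv2.imwrite(f'pics/{c}_slot.png',cv2.resize(f['image'][(slice(200,350) if c=='top' else slice(120,220)),(slice(360,510) if c=='top' else slice(330,460)),::-1],None,fx=4,fy=4))
    cv2.imwrite(f'pics/{c}_cart.png',cv2.resize(f['image'][(slice(220,335) if c=='top' else slice(340,440)),(slice(140,240) if c=='top' else slice(310,430)),::-1],None,fx=5,fy=5))
E
```

```text
top bench z 0.0010382861256559295
cover z 0.15660896493144527 gray [ 19.  28. 129. 129.]
slot rect ((522.8231201171875, -182.47755432128906), (11.332186698913574, 83.25817108154297), 16.077272415161133) [ 0.5227824  -0.18236352  0.156     ]
 blob [466.9 226.3] 86 [ 0.5983 -0.2216  0.166 ]
 blob [389.9 248.6] 83 [ 0.5654 -0.1069  0.166 ]
 blob [492.1 306.5] 91 [ 0.4798 -0.2558  0.166 ]
 blob [414.2 329.3] 87 [ 0.4467 -0.141   0.166 ]
 blob [441.8 342. ] 40 [ 0.4282 -0.181   0.166 ]
 obj [184.92258065 253.3483871 ] 310 [0.5576 0.1804 0.0528] [0.5669 0.2608 0.1027]
   top ((562.7991943359375, 221.07032775878906), (40.97857666015625, 8.240503311157227), 89.77940368652344) 0.09869265556412887
 obj [183.35006605 302.06208719] 757 [0.4714 0.1792 0.0513] [0.4943 0.2601 0.0934]
   top ((482.33740234375, 219.2280731201172), (79.44615936279297, 20.956220626831055), 89.98406982421875) 0.08749907238641408
side bench z 0.0010246216041952527
cover z 0.1567214962748979 gray [ 51.49  72.   144.   146.  ]
slot rect ((523.2293090820312, -182.7827606201172), (9.874761581420898, 80.13583374023438), 16.35090446472168) [ 0.52243039 -0.18082773  0.156     ]
 blob [394.1 161.3] 61 [ 0.5211 -0.1637  0.166 ]
 blob [434.4 175. ] 34 [ 0.4474 -0.1384  0.166 ]
 blob [366.7 181.9] 35 [ 0.5662 -0.1038  0.166 ]
 obj [346.17125382 377.59327217] 327 [0.5575 0.182  0.05  ] [0.5675 0.2626 0.1029]
   top ((562.2991333007812, 221.906494140625), (41.483489990234375, 8.876474380493164), 89.40400695800781) 0.09853395140115029
 obj [398.62365591 379.24133811] 837 [0.4703 0.1807 0.0502] [0.4945 0.2613 0.0923]
   top ((482.4037170410156, 221.02601623535156), (80.76886749267578, 21.395578384399414), 88.98075866699219) 0.08733345335305392
```

```bash
cat >> h.py <<'E'
import json
def plan(tgt,yaw,step=0.048,n=None,lvl=True):
    s=arm.state();p=np.array(s['tool_pos']);r=R.from_euler('xyz',s['ee_rot'],degrees=True)
    g=R.from_euler('xyz',[180,0,yaw],degrees=True); tgt=np.array(tgt)
    rv=(r.inv()*g).as_rotvec(degrees=True)
    n=n or int(max(np.ceil(np.linalg.norm(tgt-p)/step),np.ceil(np.linalg.norm(rv)/8.2),1)); rows=[]
    for i in range(n):
        d=r.inv().apply((tgt-p)/(n-i))*100; d=d.round(2)
        w=((r.inv()*g).as_rotvec(degrees=True)/(n-i)).round(1)
        p=p+r.apply(d/100); r=r*R.from_rotvec(w,degrees=True)
        rows.append({k:float(v) for k,v in zip(('x','y','z','rx','ry','rz'),[*d,*w]) if v})
    print('t',s['t'].__round__(2),'at',s['tool_pos'].round(4),s['ee_rot'].round(2),'F',s['force'].round(1),'w',round(s['width'],4))
    for i in range(0,n,5): print(json.dumps(rows[i:i+5]))
E
python3 - <<'E'
from h import *
plan([0.5625,.2215,.25],90)
E
```

```text
t 0.7 at [ 0.2365 -0.5242  0.2055] [179.99   0.    24.28] F [-0.4  0.3  0.2] w 0.0941
[{"x": 3.55, "y": -3.21, "z": -0.26, "rz": -3.9}, {"x": 3.76, "y": -2.96, "z": -0.26, "rz": -3.9}, {"x": 3.96, "y": -2.7, "z": -0.26, "rz": -3.9}, {"x": 4.13, "y": -2.42, "z": -0.26, "rz": -3.9}, {"x": 4.28, "y": -2.14, "z": -0.26, "rz": -3.9}]
[{"x": 4.42, "y": -1.84, "z": -0.26, "rz": -3.9}, {"x": 4.53, "y": -1.53, "z": -0.26, "rz": -3.8}, {"x": 4.63, "y": -1.23, "z": -0.26, "rz": -3.9}, {"x": 4.7, "y": -0.91, "z": -0.26, "rz": -3.8}, {"x": 4.75, "y": -0.6, "z": -0.26, "rz": -3.9}]
[{"x": 4.78, "y": -0.28, "z": -0.27, "rz": -3.8}, {"x": 4.79, "y": 0.04, "z": -0.26, "rz": -3.9}, {"x": 4.77, "y": 0.37, "z": -0.27, "rz": -3.8}, {"x": 4.74, "y": 0.68, "z": -0.26, "rz": -3.9}, {"x": 4.68, "y": 1.0, "z": -0.27, "rz": -3.8}]
[{"x": 4.6, "y": 1.31, "z": -0.26, "rz": -3.9}, {"x": 4.51, "y": 1.63, "z": -0.27, "rz": -3.8}]
```

Request:
{"api": "jog_arm", "payload": {
  "increments": [
    {"hand":4,"x":3.5,"y":-3.2,"z":-0.9,"rz":-4},
    {"x":3.7,"y":-3,"z":-0.9,"rz":-4},
    {"x":3.9,"y":-2.7,"z":-0.9,"rz":-4},
    {"x":4.1,"y":-2.4,"z":-0.9,"rz":-4},
    {"x":4.3,"y":-2.1,"z":-0.9,"rz":-4}
  ]
}}

```text
invalid input at $.increments[0]: expected keys hand, x, y, z, rx, ry, rz
```

Request:
{"api": "jog_arm", "payload": {
  "increments": [
    {"x":4.4,"y":-1.8,"rz":-4},
    {"x":4.5,"y":-1.5,"rz":-4},
    {"x":4.6,"y":-1.2,"rz":-4},
    {"x":4.7,"y":-0.9,"rz":-4},
    {"x":4.7,"y":-0.6,"rz":-4}
  ]
}}

```text
invalid input at $.increments[0]: expected keys hand, x, y, z, rx, ry, rz
```

Run:
```python
from h import *
plan([0.5625,.2215,.17],90)
```

```text
t 0.7 at [ 0.2365 -0.5242  0.2055] [179.99   0.    24.28] F [-0.4  0.3  0.2] w 0.0941
[{"x": 3.55, "y": -3.21, "z": 0.21, "rz": -3.9}, {"x": 3.76, "y": -2.96, "z": 0.21, "rz": -3.9}, {"x": 3.96, "y": -2.7, "z": 0.21, "rz": -3.9}, {"x": 4.13, "y": -2.42, "z": 0.21, "rz": -3.9}, {"x": 4.28, "y": -2.14, "z": 0.21, "rz": -3.9}]
[{"x": 4.42, "y": -1.84, "z": 0.21, "rz": -3.9}, {"x": 4.53, "y": -1.53, "z": 0.21, "rz": -3.8}, {"x": 4.63, "y": -1.23, "z": 0.21, "rz": -3.9}, {"x": 4.7, "y": -0.91, "z": 0.21, "rz": -3.8}, {"x": 4.75, "y": -0.6, "z": 0.21, "rz": -3.9}]
[{"x": 4.78, "y": -0.28, "z": 0.21, "rz": -3.8}, {"x": 4.79, "y": 0.04, "z": 0.21, "rz": -3.9}, {"x": 4.77, "y": 0.37, "z": 0.2, "rz": -3.8}, {"x": 4.74, "y": 0.68, "z": 0.21, "rz": -3.9}, {"x": 4.68, "y": 1.0, "z": 0.2, "rz": -3.8}]
[{"x": 4.6, "y": 1.31, "z": 0.21, "rz": -3.9}, {"x": 4.51, "y": 1.63, "z": 0.2, "rz": -3.8}]
```

All seven keys have to be in every row.

Request:
{"api": "jog_arm", "payload": {
  "increments": [
    {"hand":4,"x":3.5,"y":-3.2,"z":-0.9,"rx":0,"ry":0,"rz":-4},
    {"hand":4,"x":3.7,"y":-3,"z":-0.9,"rx":0,"ry":0,"rz":-4},
    {"hand":4,"x":3.9,"y":-2.7,"z":-0.9,"rx":0,"ry":0,"rz":-4},
    {"hand":4,"x":4.1,"y":-2.4,"z":-0.9,"rx":0,"ry":0,"rz":-4},
    {"hand":4,"x":4.3,"y":-2.1,"z":-0.9,"rx":0,"ry":0,"rz":-4}
  ]
}}

```text
t: 1.2
tool_pos: [0.3306, -0.3039, 0.251]
ee_rot: [180.0, -0.0, 44.4]
force: [0.8, -0.1, 0.5]
width: 0.0574
```

Request:
{"api": "jog_arm", "payload": {
  "increments": [
    {"hand":4,"x":4.4,"y":-1.8,"z":0,"rx":0,"ry":0,"rz":-4},
    {"hand":4,"x":4.5,"y":-1.5,"z":0,"rx":0,"ry":0,"rz":-4},
    {"hand":4,"x":4.6,"y":-1.2,"z":0,"rx":0,"ry":0,"rz":-4},
    {"hand":4,"x":4.7,"y":-0.9,"z":0,"rx":0,"ry":0,"rz":-4},
    {"hand":4,"x":4.7,"y":-0.6,"z":0,"rx":0,"ry":0,"rz":-4}
  ]
}}

```text
t: 1.7
tool_pos: [0.4237, -0.0849, 0.2509]
ee_rot: [179.9, -0.0, 64.4]
force: [0.7, -0.3, -0.3]
width: 0.04
```

```bash
sed -i "s/if v})/})/; s/for k,v in zip(('x'/for k,v in zip(('hand','x'/; s/,\[\*d,\*w\])/,[hand,*d,*w])/; s/lvl=True/hand=0/" h.py
python3 - <<'E'
from h import *
plan([0.5625,.2215,.17],90,hand=4)
E
```

```text
t 1.7 at [ 0.4237 -0.0849  0.2509] [179.92  -0.    64.44] F [ 0.7 -0.3 -0.3] w 0.04
[{"hand": 4.0, "x": 4.2, "y": -0.09, "z": 1.01, "rx": 0.0, "ry": 0.0, "rz": -3.2}, {"hand": 4.0, "x": 4.2, "y": 0.15, "z": 1.01, "rx": 0.0, "ry": 0.0, "rz": -3.2}, {"hand": 4.0, "x": 4.19, "y": 0.38, "z": 1.01, "rx": 0.0, "ry": 0.0, "rz": -3.2}, {"hand": 4.0, "x": 4.16, "y": 0.61, "z": 1.01, "rx": 0.0, "ry": 0.0, "rz": -3.2}, {"hand": 4.0, "x": 4.12, "y": 0.84, "z": 1.01, "rx": 0.0, "ry": 0.0, "rz": -3.2}]
[{"hand": 4.0, "x": 4.07, "y": 1.08, "z": 1.01, "rx": 0.0, "ry": 0.0, "rz": -3.2}, {"hand": 4.0, "x": 4.0, "y": 1.3, "z": 1.02, "rx": 0.0, "ry": 0.0, "rz": -3.2}, {"hand": 4.0, "x": 3.92, "y": 1.52, "z": 1.01, "rx": 0.1, "ry": 0.0, "rz": -3.2}]
```

Request:
{"api": "jog_arm", "payload": {
  "increments": [
    {"hand":4,"x":4.2,"y":-0.1,"z":0.5,"rx":0,"ry":0,"rz":-3.2},
    {"hand":4,"x":4.2,"y":0.1,"z":0.5,"rx":0,"ry":0,"rz":-3.2},
    {"hand":4,"x":4.2,"y":0.4,"z":1,"rx":0,"ry":0,"rz":-3.2},
    {"hand":4,"x":4.2,"y":0.6,"z":1,"rx":0,"ry":0,"rz":-3.2},
    {"hand":4,"x":4.1,"y":0.8,"z":1,"rx":0,"ry":0,"rz":-3.2}
  ]
}}

```text
t: 2.2
tool_pos: [0.5103, 0.1069, 0.2104]
ee_rot: [179.9, -0.0, 80.4]
force: [0.7, -0.8, -0.4]
width: 0.0399
```

Request:
{"api": "jog_arm", "payload": {
  "increments": [
    {"hand":4,"x":4.1,"y":1.1,"z":1,"rx":0,"ry":0,"rz":-3.2},
    {"hand":4,"x":4.0,"y":1.3,"z":1,"rx":0,"ry":0,"rz":-3.2},
    {"hand":4,"x":3.9,"y":1.5,"z":1,"rx":0,"ry":0,"rz":-3.2},
    {"hand":4,"x":0,"y":0,"z":1,"rx":0,"ry":0,"rz":0},
    {"hand":4,"x":0,"y":0,"z":0,"rx":0,"ry":0,"rz":0}
  ]
}}

```text
t: 2.7
tool_pos: [0.5605, 0.2202, 0.1681]
ee_rot: [-179.7, 0.1, 90.0]
force: [-0.2, 0.2, -0.6]
width: 0.0403
```

Run:
```python
from h import *
for c in('side','top'):
    f=viewer.grab_frame(c); save(f,c+'1')
im=np.vstack
a=cv2.imread('pics/side1.png')[250:480,230:520];cv2.imwrite('pics/side1c.png',cv2.resize(a,None,fx=2.5,fy=2.5))
plan([0.5625,.2215,.070],90,step=.03,hand=4)
```

```text
t 2.8 at [0.5615 0.2191 0.1702] [-1.7994e+02  4.0000e-02  8.9830e+01] F [-0.  -0.4 -0. ] w 0.0399
[{"hand": 4.0, "x": 0.06, "y": 0.03, "z": 2.51, "rx": -0.0, "ry": 0.0, "rz": -0.0}, {"hand": 4.0, "x": 0.06, "y": 0.03, "z": 2.5, "rx": -0.0, "ry": 0.0, "rz": -0.1}, {"hand": 4.0, "x": 0.06, "y": 0.02, "z": 2.51, "rx": -0.0, "ry": 0.0, "rz": -0.0}, {"hand": 4.0, "x": 0.07, "y": 0.03, "z": 2.5, "rx": -0.1, "ry": 0.0, "rz": -0.1}]
```

View pics/side1c.png

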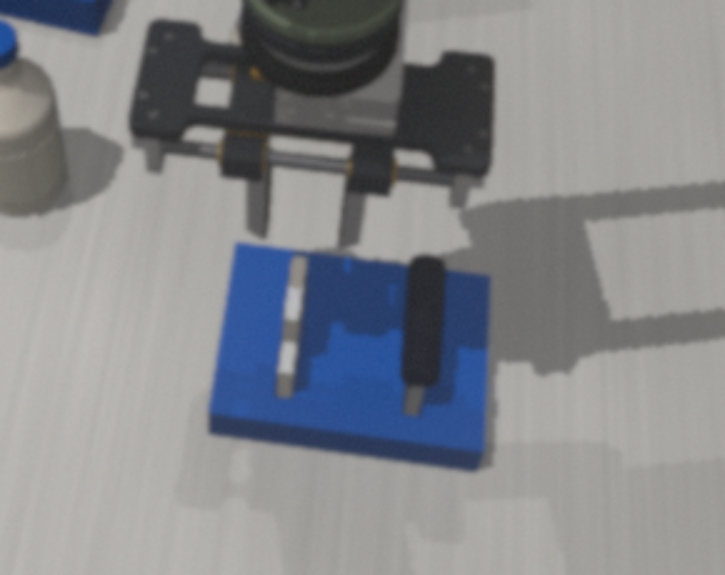

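The cropped side view shows the fingers, at about crop x 260 and 350, straddling the tab line at about x 293. I'm going down.

Request:
{"api": "jog_arm", "payload": {
  "increments": [
    {"hand":4,"x":0.1,"y":0.1,"z":2.5,"rx":0,"ry":0,"rz":0},
    {"hand":4,"x":0.1,"y":0,"z":2.5,"rx":0,"ry":0,"rz":0},
    {"hand":4,"x":0,"y":0,"z":2.5,"rx":0,"ry":0,"rz":0},
    {"hand":4,"x":0,"y":0,"z":2.3,"rx":0,"ry":0,"rz":0},
    {"hand":4,"x":0,"y":0,"z":0,"rx":0,"ry":0,"rz":0}
  ]
}}

```text
t: 3.3
tool_pos: [0.5602, 0.2198, 0.0699]
ee_rot: [-179.6, 0.1, 89.8]
force: [-0.3, 0.0, -0.4]
width: 0.0401
```

Request:
{"api": "jog_arm", "payload": {
  "increments": [
    {"hand":1.6,"x":0,"y":0,"z":0,"rx":0,"ry":0,"rz":0},
    {"hand":1.6,"x":0,"y":0,"z":0,"rx":0,"ry":0,"rz":0},
    {"hand":1.6,"x":0,"y":0,"z":0,"rx":0,"ry":0,"rz":0}
  ],
  "grip_force": 10
}}

```text
t: 3.6
tool_pos: [0.5646, 0.2221, 0.0746]
ee_rot: [179.8, -0.0, 89.9]
force: [0.0, 0.3, 0.5]
width: 0.0196
```

Run:
```python
from h import *
for c in('side','top'):
    f=viewer.grab_frame(c); save(f,c+'2')
a=cv2.imread('pics/side2.png')[280:480,270:470];cv2.imwrite('pics/side2c.png',cv2.resize(a,None,fx=3,fy=3,interpolation=cv2.INTER_CUBIC))
plan([0.5625,.2215,.072],90,step=.03,hand=1.6)
```

```text
t 3.7 at [0.5641 0.2222 0.074 ] [ 1.7986e+02 -4.0000e-02  8.9880e+01] F [-0.  0.  1.] w 0.0166
[{"hand": 1.6, "x": -0.07, "y": -0.16, "z": 0.2, "rx": 0.1, "ry": -0.0, "rz": -0.1}]
```

View pics/side2c.png

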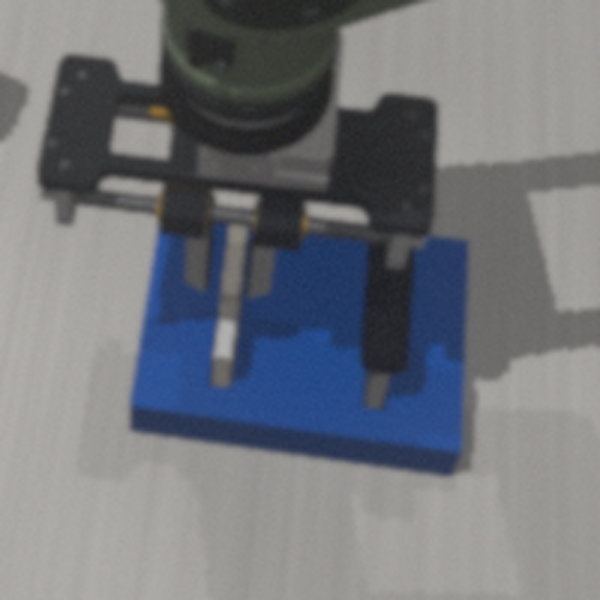

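The fingers straddle the tab at about (232,250) in the crop. I'll make a small correction and close.

Request:
{"api": "jog_arm", "payload": {
  "increments": [
    {"hand":1.6,"x":-0.1,"y":-0.1,"z":0.2,"rx":0,"ry":0,"rz":0},
    {"hand":1.6,"x":0,"y":0,"z":0,"rx":0,"ry":0,"rz":0},
    {"hand":0.5,"x":0,"y":0,"z":0,"rx":0,"ry":0,"rz":0},
    {"hand":0.5,"x":0,"y":0,"z":0,"rx":0,"ry":0,"rz":0},
    {"hand":0.5,"x":0,"y":0,"z":0,"rx":0,"ry":0,"rz":0}
  ],
  "grip_force": 10
}}

```text
t: 4.2
tool_pos: [0.5619, 0.221, 0.0703]
ee_rot: [-180.0, 0.0, 89.9]
force: [-0.1, -0.4, -0.5]
width: 0.0087
```

Request:
{"api": "jog_arm", "payload": {
  "increments": [
    {"hand":0,"x":0,"y":0,"z":0,"rx":0,"ry":0,"rz":0},
    {"hand":0,"x":0,"y":0,"z":0,"rx":0,"ry":0,"rz":0},
    {"hand":0,"x":0,"y":0,"z":0,"rx":0,"ry":0,"rz":0}
  ],
  "grip_force": 40
}}

```text
t: 4.5
tool_pos: [0.5619, 0.221, 0.0703]
ee_rot: [-180.0, 0.0, 89.9]
force: [-0.5, 0.2, 0.2]
width: 0.0085
```

Run:
```python
from h import *
plan([0.5625,.2215,.072],90,step=.03,hand=1.6)
print(arm.state())
```

```text
t 4.5 at [0.5619 0.221  0.0703] [-179.98    0.     89.88] F [-0.5  0.2  0.2] w 0.0085
[{"hand": 1.6, "x": 0.05, "y": 0.06, "z": -0.17, "rx": -0.0, "ry": 0.0, "rz": -0.1}]
{'t': 4.5, 'joint_pos': array([1.32597838e+01, 2.32071560e+01, 9.07312251e+01, 3.18136454e-03,
       6.60804266e+01, 1.33756674e+01]), 'qd': array([ 0.05515805, -0.00448778, -0.03594566,  0.02410844,  0.07878622,
       -0.02301182]), 'effort': array([-7.83955003e-02, -4.22403038e+01, -2.51503319e+01,  3.23000341e-02,
       -8.69291439e-02,  5.26198331e-03]), 'tool_pos': array([0.56191966, 0.22099465, 0.0703288 ]), 'ee_rot': array([-1.79981030e+02,  1.52204163e-03,  8.98828263e+01]), 'force': array([-0.54103498,  0.19902085,  0.20311192]), 'ft_torque': array([-0.00390203, -0.03606118, -0.00891706]), 'width': 0.008473942141981787}
```

The grip holds at 8.5 mm. I'll lift it, slowly at first.

Request:
{"api": "jog_arm", "payload": {
  "increments": [
    {"hand":0,"x":0,"y":0,"z":-0.5,"rx":0,"ry":0,"rz":0},
    {"hand":0,"x":0,"y":0,"z":-1,"rx":0,"ry":0,"rz":0},
    {"hand":0,"x":0,"y":0,"z":-1,"rx":0,"ry":0,"rz":0},
    {"hand":0,"x":0,"y":0,"z":-1,"rx":0,"ry":0,"rz":0},
    {"hand":0,"x":0,"y":0,"z":-2,"rx":0,"ry":0,"rz":0}
  ]
}}

```text
t: 5.0
tool_pos: [0.5607, 0.2207, 0.1253]
ee_rot: [-179.8, 0.0, 89.9]
force: [0.6, 0.3, -0.9]
width: 0.0088
```

Request:
{"api": "jog_arm", "payload": {
  "increments": [
    {"hand":0,"x":0,"y":0,"z":-3,"rx":0,"ry":0,"rz":0},
    {"hand":0,"x":0,"y":0,"z":-3,"rx":0,"ry":0,"rz":0},
    {"hand":0,"x":0,"y":0,"z":-3,"rx":0,"ry":0,"rz":0},
    {"hand":0,"x":0,"y":0,"z":-3,"rx":0,"ry":0,"rz":0},
    {"hand":0,"x":0,"y":0,"z":-2,"rx":0,"ry":0,"rz":0}
  ]
}}

```text
t: 5.5
tool_pos: [0.5627, 0.2213, 0.2695]
ee_rot: [179.8, -0.1, 89.9]
force: [-0.6, 0.2, -1.9]
width: 0.0088
```

Run:
```python
from h import *
plan([0.5228,-.1822,.265],106.1,step=.04)
f=viewer.grab_frame('side'); save(f,'side3')
```

```text
t 5.5 at [0.5627 0.2213 0.2695] [ 1.7977e+02 -6.0000e-02  8.9890e+01] F [-0.6  0.2 -1.9] w 0.0088
[{"hand": 0.0, "x": -3.67, "y": -0.36, "z": 0.04, "rx": 0.0, "ry": -0.0, "rz": -1.5}, {"hand": 0.0, "x": -3.66, "y": -0.45, "z": 0.03, "rx": 0.0, "ry": -0.0, "rz": -1.5}, {"hand": 0.0, "x": -3.64, "y": -0.55, "z": 0.04, "rx": 0.0, "ry": -0.0, "rz": -1.5}, {"hand": 0.0, "x": -3.63, "y": -0.64, "z": 0.03, "rx": 0.0, "ry": -0.0, "rz": -1.5}, {"hand": 0.0, "x": -3.61, "y": -0.74, "z": 0.04, "rx": 0.0, "ry": -0.0, "rz": -1.5}]
[{"hand": 0.0, "x": -3.59, "y": -0.83, "z": 0.03, "rx": 0.0, "ry": -0.0, "rz": -1.5}, {"hand": 0.0, "x": -3.57, "y": -0.92, "z": 0.04, "rx": 0.0, "ry": -0.0, "rz": -1.4}, {"hand": 0.0, "x": -3.54, "y": -1.01, "z": 0.03, "rx": 0.1, "ry": -0.0, "rz": -1.5}, {"hand": 0.0, "x": -3.52, "y": -1.11, "z": 0.04, "rx": 0.0, "ry": -0.0, "rz": -1.4}, {"hand": 0.0, "x": -3.49, "y": -1.19, "z": 0.04, "rx": 0.1, "ry": -0.0, "rz": -1.5}]
[{"hand": 0.0, "x": -3.46, "y": -1.28, "z": 0.03, "rx": 0.0, "ry": -0.0, "rz": -1.4}]
```

View pics/side3.png

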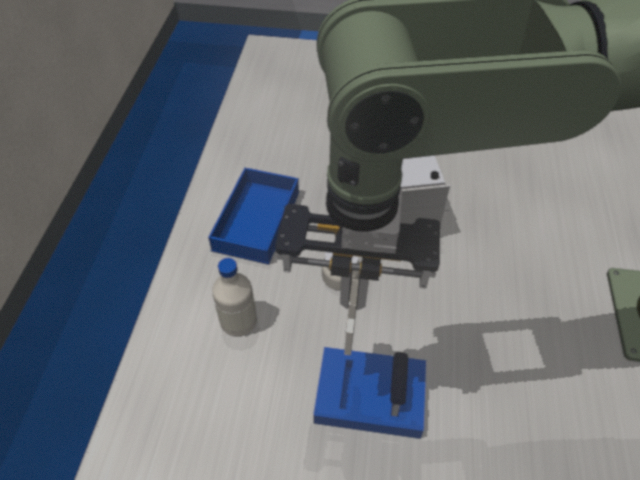

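The cartridge is out, hanging at about (352,310), and the scraper hasn't moved. Carrying it to the box.

Request:
{"api": "jog_arm", "payload": {
  "increments": [
    {"hand":0,"x":-2.5,"y":-0.2,"z":0,"rx":0,"ry":0,"rz":-1.5},
    {"hand":0,"x":-3.7,"y":-0.4,"z":0,"rx":0,"ry":0,"rz":-1.5},
    {"hand":0,"x":-3.7,"y":-0.6,"z":0,"rx":0,"ry":0,"rz":-1.5},
    {"hand":0,"x":-3.7,"y":-0.6,"z":0,"rx":0,"ry":0,"rz":-1.5},
    {"hand":0,"x":-3.6,"y":-0.7,"z":0,"rx":0,"ry":0,"rz":-1.5}
  ]
}}

```text
t: 6.05
tool_pos: [0.5455, 0.0465, 0.2653]
ee_rot: [-180.0, -0.0, 97.5]
force: [0.5, 0.3, -1.1]
width: 0.0088
```

Request:
{"api": "jog_arm", "payload": {
  "increments": [
    {"hand":0,"x":-3.6,"y":-0.8,"z":0,"rx":0,"ry":0,"rz":-1.5},
    {"hand":0,"x":-3.6,"y":-0.9,"z":0,"rx":0,"ry":0,"rz":-1.5},
    {"hand":0,"x":-3.5,"y":-1,"z":0,"rx":0,"ry":0,"rz":-1.5},
    {"hand":0,"x":-3.5,"y":-1.1,"z":0,"rx":0,"ry":0,"rz":-1.5},
    {"hand":0,"x":-3.5,"y":-1.2,"z":0,"rx":0,"ry":0,"rz":-1.5}
  ]
}}

```text
t: 6.55
tool_pos: [0.5283, -0.1366, 0.2654]
ee_rot: [-180.0, -0.0, 105.0]
force: [-0.0, -0.1, -0.4]
width: 0.0087
```

Request:
{"api": "jog_arm", "payload": {
  "increments": [
    {"hand":0,"x":-3,"y":-1.2,"z":0,"rx":0,"ry":0,"rz":-1.2},
    {"hand":0,"x":-1.5,"y":0,"z":0,"rx":0,"ry":0,"rz":0},
    {"hand":0,"x":0,"y":0,"z":0,"rx":0,"ry":0,"rz":0},
    {"hand":0,"x":0,"y":0,"z":0,"rx":0,"ry":0,"rz":0}
  ]
}}

```text
t: 6.95
tool_pos: [0.5293, -0.181, 0.2652]
ee_rot: [-180.0, -0.1, 106.1]
force: [1.0, -0.4, -1.7]
width: 0.0093
```

Run:
```python
from h import *
plan([0.5228,-.1822,.235],106.1,step=.04)
```

```text
t 6.95 at [ 0.5293 -0.181   0.2652] [-1.8000e+02 -8.0000e-02  1.0608e+02] F [ 1.  -0.4 -1.7] w 0.0093
[{"hand": 0.0, "x": 0.06, "y": -0.66, "z": 3.02, "rx": -0.0, "ry": -0.1, "rz": -0.0}]
```

Request:
{"api": "jog_arm", "payload": {
  "increments": [
    {"hand":0,"x":0.1,"y":-0.3,"z":1,"rx":0,"ry":0,"rz":0},
    {"hand":0,"x":0,"y":-0.4,"z":1,"rx":0,"ry":0,"rz":0},
    {"hand":0,"x":0,"y":0,"z":1,"rx":0,"ry":0,"rz":0},
    {"hand":0,"x":0,"y":0,"z":0,"rx":0,"ry":0,"rz":0},
    {"hand":0,"x":0,"y":0,"z":0,"rx":0,"ry":0,"rz":0}
  ]
}}

```text
t: 7.45
tool_pos: [0.522, -0.1824, 0.2348]
ee_rot: [-179.9, -0.1, 106.1]
force: [-0.6, 0.6, -1.1]
width: 0.0088
```

Run:
```python
from h import *
for c in('side','top'):
    f=viewer.grab_frame(c); save(f,c+'4');np.savez(c+'4.npz',**{k:np.asarray(v) for k,v in f.items()})
a=cv2.imread('pics/side4.png')[80:230,300:480];cv2.imwrite('pics/side4c.png',cv2.resize(a,None,fx=4,fy=4,interpolation=cv2.INTER_CUBIC))
plan([0.5228,-.1822,.235],106.1,step=.04)
```

```text
t 7.55 at [ 0.5226 -0.183   0.2358] [1.7997e+02 3.0000e-02 1.0609e+02] F [ 1.1 -0.2 -1.3] w 0.0086
[{"hand": 0.0, "x": 0.07, "y": 0.04, "z": 0.08, "rx": 0.0, "ry": 0.0, "rz": -0.0}]
```

View pics/side4c.png

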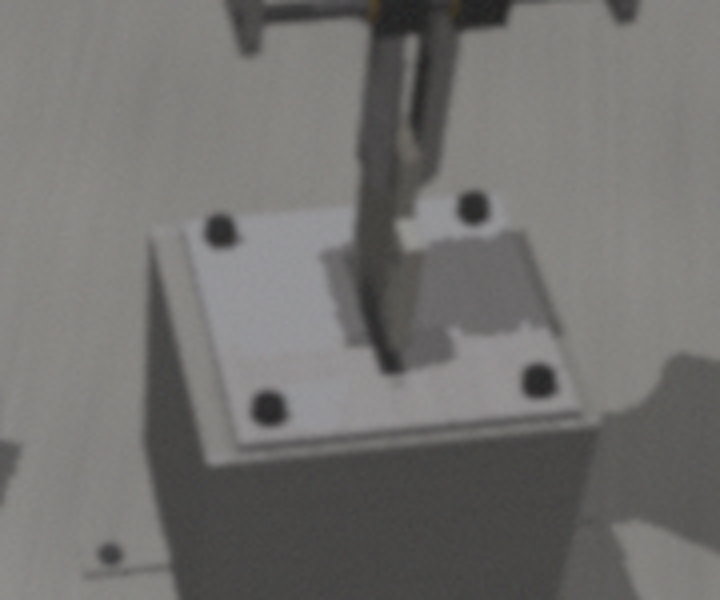

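View pics/top4.png

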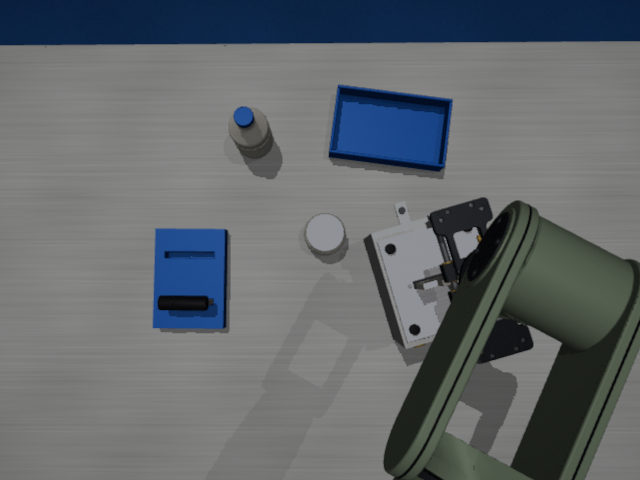

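Run:
```python
from h import *
e=R.from_euler('z',16.1,degrees=True)
for c in('side','top'):
    P=cloud(load(c+'4')); Q=e.inv().apply((P-[.5228,-.1824,0]).reshape(-1,3))
    m=(abs(Q[:,0])<.02)&(abs(Q[:,1])<.05)&(Q[:,2]>.16)&(Q[:,2]<.235)
    q=Q[m]*1000; print(c,len(q))
    for lo in range(160,235,8):
        b=q[(q[:,2]>=lo)&(q[:,2]<lo+8)]
        if len(b): print(lo,len(b),'x',np.percentile(b[:,0],[2,25,50,75,98]).round(1),'y',np.percentile(b[:,1],[2,50,98]).round(1))
```

```text
side 470
160 6 x [-8.7  2.8 10.  15.7 17.3] y [-48.3  -9.5  40.8]
168 20 x [-3.4  1.5  3.5  3.8  4.5] y [-32.9  18.7  41.3]
176 56 x [-4.3  3.3  3.9  4.3  4.9] y [-37.1  14.7  41.8]
184 71 x [-3.8  3.3  3.8  4.2  4.7] y [-35.   15.3  42.6]
192 58 x [-2.9  3.2  3.6  3.9  4.7] y [-37.5  14.4  42.5]
200 56 x [-3.8  1.9  3.7  4.   4.7] y [-31.2  18.2  42.3]
208 60 x [-4.4  3.3  3.7  4.2  4.7] y [-31.9  17.7  41.8]
216 51 x [-4.   1.3  3.6  4.2  4.8] y [-14.6  28.8  42.4]
224 70 x [-4.6 -1.4  1.3  3.9  4.6] y [ 4.3 30.6 42.1]
232 22 x [-3.8 -0.5  2.2  3.7  4.4] y [ 8.6 23.1 38.1]
top 226
160 21 x [-17.9 -12.9   0.7  12.6  18.3] y [-0.5 36.3 49.3]
168 3 x [-3.  -0.9  1.4  2.6  3.7] y [17.9 40.  40.1]
176 16 x [-1.   3.   3.8  3.9  4.1] y [ 1.6 32.6 40.5]
184 19 x [-4.1  0.3  3.7  3.7  4.1] y [ 5.5 26.7 40.7]
192 14 x [-3.2  1.1  3.5  3.6  3.7] y [ 6.9 33.5 40.7]
200 14 x [-3.5 -0.7  3.6  3.6  3.8] y [11.8 33.3 40.5]
208 13 x [-4.9  0.8  3.4  3.6  3.7] y [10.3 39.4 40.6]
216 15 x [-1.7  2.9  3.6  3.8  4.1] y [13.1 31.6 40.7]
224 53 x [-5.2 -3.2 -0.2  2.5  3.7] y [15.4 33.2 40.6]
232 58 x [-4.8 -2.9 -0.7  1.6  3.5] y [20.9 29.4 40.2]
```

The cartridge centre is about 0.7 mm toward -x and 0.8 mm toward +y from the slot, in box axes. I'll correct that and go down gently.

Request:
{"api": "jog_arm", "payload": {
  "increments": [
    {"hand":0,"x":-0.08,"y":0.06,"z":0.3,"rx":0,"ry":0,"rz":0},
    {"hand":0,"x":0,"y":0,"z":0.4,"rx":0,"ry":0,"rz":0},
    {"hand":0,"x":0,"y":0,"z":0.4,"rx":0,"ry":0,"rz":0},
    {"hand":0,"x":0,"y":0,"z":0,"rx":0,"ry":0,"rz":0},
    {"hand":0,"x":0,"y":0,"z":0,"rx":0,"ry":0,"rz":0}
  ]
}}

```text
t: 8.05
tool_pos: [0.5229, -0.1835, 0.2241]
ee_rot: [-180.0, -0.0, 106.1]
force: [0.4, 0.6, -1.4]
width: 0.0092
```

Request:
{"api": "jog_arm", "payload": {
  "increments": [
    {"hand":0,"x":0,"y":0,"z":0.1,"rx":0,"ry":0,"rz":0},
    {"hand":0,"x":0,"y":0,"z":0.1,"rx":0,"ry":0,"rz":0},
    {"hand":0,"x":0,"y":0,"z":0.1,"rx":0,"ry":0,"rz":0},
    {"hand":0,"x":0,"y":0,"z":0.1,"rx":0,"ry":0,"rz":0}
  ]
}}

```text
t: 8.45
tool_pos: [0.5231, -0.1836, 0.2204]
ee_rot: [180.0, 0.0, 106.1]
force: [-0.8, 0.5, -2.1]
width: 0.0085
```

Request:
{"api": "jog_arm", "payload": {
  "increments": [
    {"hand":0,"x":0,"y":0,"z":0.1,"rx":0,"ry":0,"rz":0},
    {"hand":0,"x":0,"y":0,"z":0.1,"rx":0,"ry":0,"rz":0}
  ]
}}

```text
t: 8.65
tool_pos: [0.5231, -0.1836, 0.2184]
ee_rot: [-180.0, -0.0, 106.1]
force: [0.4, 0.6, -2.1]
width: 0.0085
```

Request:
{"api": "jog_arm", "payload": {
  "increments": [
    {"hand":0,"x":0,"y":0,"z":0.1,"rx":0,"ry":0,"rz":0}
  ]
}}

```text
t: 8.75
tool_pos: [0.5231, -0.1835, 0.2174]
ee_rot: [180.0, 0.0, 106.1]
force: [0.3, -0.1, -1.9]
width: 0.0088
```

Request:
{"api": "jog_arm", "payload": {
  "increments": [
    {"hand":0,"x":0,"y":0,"z":0.1,"rx":0,"ry":0,"rz":0}
  ]
}}

```text
t: 8.85
tool_pos: [0.5231, -0.1836, 0.2164]
ee_rot: [-180.0, 0.0, 106.1]
force: [-0.5, -0.4, -0.8]
width: 0.0085
```

There's no contact at 4 mm below the cover, so it's in the slot.

Request:
{"api": "jog_arm", "payload": {
  "increments": [
    {"hand":0,"x":0,"y":0,"z":0.1,"rx":0,"ry":0,"rz":0},
    {"hand":0,"x":0,"y":0,"z":0.1,"rx":0,"ry":0,"rz":0},
    {"hand":0,"x":0,"y":0,"z":0.1,"rx":0,"ry":0,"rz":0}
  ]
}}

```text
t: 9.15
tool_pos: [0.5231, -0.1836, 0.2134]
ee_rot: [-180.0, -0.0, 106.1]
force: [-0.1, -0.3, -1.6]
width: 0.0082
```

Request:
{"api": "jog_arm", "payload": {
  "increments": [
    {"hand":0,"x":0,"y":0,"z":0.1,"rx":0,"ry":0,"rz":0},
    {"hand":0,"x":0,"y":0,"z":0.1,"rx":0,"ry":0,"rz":0},
    {"hand":0,"x":0,"y":0,"z":0.1,"rx":0,"ry":0,"rz":0}
  ]
}}

```text
t: 9.45
tool_pos: [0.5231, -0.1836, 0.2104]
ee_rot: [180.0, 0.0, 106.1]
force: [-0.7, 0.6, -0.4]
width: 0.0088
```

Request:
{"api": "jog_arm", "payload": {
  "increments": [
    {"hand":0,"x":0,"y":0,"z":0.1,"rx":0,"ry":0,"rz":0},
    {"hand":0,"x":0,"y":0,"z":0.1,"rx":0,"ry":0,"rz":0}
  ]
}}

```text
t: 9.65
tool_pos: [0.5231, -0.1835, 0.2084]
ee_rot: [-180.0, -0.0, 106.1]
force: [0.7, 0.4, -1.3]
width: 0.0088
```

Request:
{"api": "jog_arm", "payload": {
  "increments": [
    {"hand":0,"x":0,"y":0,"z":0.1,"rx":0,"ry":0,"rz":0},
    {"hand":0,"x":0,"y":0,"z":0.1,"rx":0,"ry":0,"rz":0}
  ]
}}

```text
t: 9.85
tool_pos: [0.5231, -0.1835, 0.2065]
ee_rot: [180.0, -0.0, 106.1]
force: [-0.6, 1.1, 0.1]
width: 0.0089
```

Request:
{"api": "jog_arm", "payload": {
  "increments": [
    {"hand":0,"x":0,"y":0,"z":0.1,"rx":0,"ry":0,"rz":0},
    {"hand":0,"x":0,"y":0,"z":0.1,"rx":0,"ry":0,"rz":0}
  ]
}}

```text
t: 10.05
tool_pos: [0.5234, -0.1835, 0.2055]
ee_rot: [180.0, 0.0, 106.1]
force: [-1.4, 1.6, 5.7]
width: 0.0089
```

Request:
{"api": "jog_arm", "payload": {
  "increments": [
    {"hand":0,"x":0,"y":0,"z":0.1,"rx":0,"ry":0,"rz":0},
    {"hand":0,"x":0,"y":0,"z":0.1,"rx":0,"ry":0,"rz":0}
  ]
}}

```text
t: 10.25
tool_pos: [0.5238, -0.1836, 0.2045]
ee_rot: [179.9, 0.1, 106.1]
force: [-2.4, 2.3, 8.9]
width: 0.0087
```

Request:
{"api": "jog_arm", "payload": {
  "increments": [
    {"hand":0,"x":0,"y":0,"z":0.1,"rx":0,"ry":0,"rz":0},
    {"hand":0,"x":0,"y":0,"z":0.1,"rx":0,"ry":0,"rz":0}
  ]
}}

```text
t: 10.45
tool_pos: [0.5243, -0.1839, 0.2032]
ee_rot: [179.8, 0.1, 106.1]
force: [-1.3, 1.8, 10.2]
width: 0.0088
```

The catches are engaged, with a smooth force of about 10 N. I'll keep going and watch the force.

Request:
{"api": "jog_arm", "payload": {
  "increments": [
    {"hand":0,"x":0,"y":0,"z":0.1,"rx":0,"ry":0,"rz":0},
    {"hand":0,"x":0,"y":0,"z":0.1,"rx":0,"ry":0,"rz":0}
  ]
}}

```text
t: 10.65
tool_pos: [0.5247, -0.1841, 0.2018]
ee_rot: [179.8, 0.2, 106.1]
force: [-2.1, 0.8, 12.3]
width: 0.0088
```

Request:
{"api": "jog_arm", "payload": {
  "increments": [
    {"hand":0,"x":0,"y":0,"z":0.1,"rx":0,"ry":0,"rz":0},
    {"hand":0,"x":0,"y":0,"z":0.1,"rx":0,"ry":0,"rz":0}
  ]
}}

```text
t: 10.85
tool_pos: [0.5251, -0.1844, 0.2004]
ee_rot: [179.7, 0.2, 106.1]
force: [-1.3, 2.3, 13.7]
width: 0.0089
```

Request:
{"api": "jog_arm", "payload": {
  "increments": [
    {"hand":0,"x":0,"y":0,"z":0.1,"rx":0,"ry":0,"rz":0},
    {"hand":0,"x":0,"y":0,"z":0.1,"rx":0,"ry":0,"rz":0}
  ]
}}

```text
t: 11.05
tool_pos: [0.5252, -0.1841, 0.1978]
ee_rot: [179.7, 0.2, 106.1]
force: [0.1, 2.5, 6.4]
width: 0.0087
```

Request:
{"api": "jog_arm", "payload": {
  "increments": [
    {"hand":0,"x":0,"y":0,"z":0.1,"rx":0,"ry":0,"rz":0},
    {"hand":0,"x":0,"y":0,"z":0.1,"rx":0,"ry":0,"rz":0}
  ]
}}

```text
t: 11.25
tool_pos: [0.5249, -0.1839, 0.1949]
ee_rot: [179.8, 0.2, 106.1]
force: [-0.3, 1.9, 5.9]
width: 0.0088
```

Request:
{"api": "jog_arm", "payload": {
  "increments": [
    {"hand":0,"x":0,"y":0,"z":0.2,"rx":0,"ry":0,"rz":0},
    {"hand":0,"x":0,"y":0,"z":0.2,"rx":0,"ry":0,"rz":0}
  ]
}}

```text
t: 11.45
tool_pos: [0.5249, -0.184, 0.1908]
ee_rot: [179.8, 0.2, 106.1]
force: [-0.6, 1.7, 7.7]
width: 0.0087
```

Request:
{"api": "jog_arm", "payload": {
  "increments": [
    {"hand":0,"x":0,"y":0,"z":0.2,"rx":0,"ry":0,"rz":0},
    {"hand":0,"x":0,"y":0,"z":0.2,"rx":0,"ry":0,"rz":0}
  ]
}}

```text
t: 11.65
tool_pos: [0.5248, -0.184, 0.1867]
ee_rot: [179.8, 0.2, 106.1]
force: [-0.4, 1.8, 7.5]
width: 0.0089
```

Request:
{"api": "jog_arm", "payload": {
  "increments": [
    {"hand":0,"x":0,"y":0,"z":0.2,"rx":0,"ry":0,"rz":0},
    {"hand":0,"x":0,"y":0,"z":0.2,"rx":0,"ry":0,"rz":0}
  ]
}}

```text
t: 11.85
tool_pos: [0.5248, -0.184, 0.1827]
ee_rot: [179.8, 0.2, 106.1]
force: [0.1, 2.3, 7.8]
width: 0.0091
```

Request:
{"api": "jog_arm", "payload": {
  "increments": [
    {"hand":0,"x":0,"y":0,"z":0.2,"rx":0,"ry":0,"rz":0},
    {"hand":0,"x":0,"y":0,"z":0.2,"rx":0,"ry":0,"rz":0}
  ]
}}

```text
t: 12.05
tool_pos: [0.5248, -0.1841, 0.1787]
ee_rot: [179.8, 0.2, 106.1]
force: [0.2, 0.8, 7.4]
width: 0.0089
```

Run:
```python
from h import *
f=viewer.grab_frame('side'); save(f,'side5')
a=cv2.imread('pics/side5.png')[80:230,300:480];cv2.imwrite('pics/side5c.png',cv2.resize(a,None,fx=4,fy=4,interpolation=cv2.INTER_CUBIC))
plan([0.5235,-.1835,.235],106.1,step=.04)
```

```text
t 12.1 at [ 0.5246 -0.1838  0.178 ] [1.7980e+02 1.2000e-01 1.0608e+02] F [1.7 2.4 1.3] w 0.0087
[{"hand": 0.0, "x": 0.02, "y": -0.04, "z": -2.85, "rx": 0.1, "ry": 0.1, "rz": -0.0}, {"hand": 0.0, "x": 0.03, "y": -0.04, "z": -2.85, "rx": 0.1, "ry": 0.0, "rz": -0.0}]
```

View pics/side5c.png

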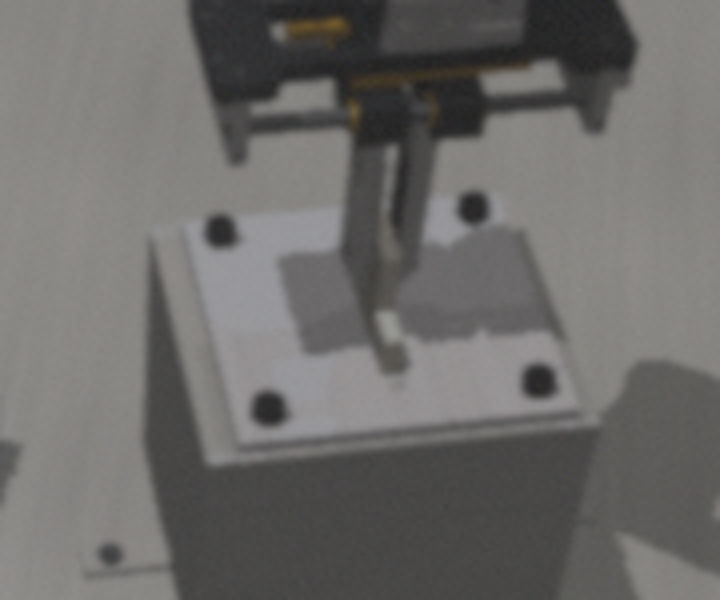

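The cartridge is well into the slot, about 42 mm deep, with the shoulder visible at about (393,340) in the crop. I'll push a little more with the grip, then let go and press from above.

Request:
{"api": "jog_arm", "payload": {
  "increments": [
    {"hand":0,"x":0,"y":0,"z":0.2,"rx":0,"ry":0,"rz":0},
    {"hand":0,"x":0,"y":0,"z":0.2,"rx":0,"ry":0,"rz":0}
  ]
}}

```text
t: 12.3
tool_pos: [0.5246, -0.184, 0.1744]
ee_rot: [179.8, 0.1, 106.1]
force: [-1.1, 2.4, 7.0]
width: 0.0084
```

Request:
{"api": "jog_arm", "payload": {
  "increments": [
    {"hand":0,"x":0,"y":0,"z":0.2,"rx":0,"ry":0,"rz":0},
    {"hand":0,"x":0,"y":0,"z":0.2,"rx":0,"ry":0,"rz":0},
    {"hand":0,"x":0,"y":0,"z":0.2,"rx":0,"ry":0,"rz":0}
  ]
}}

```text
t: 12.6
tool_pos: [0.5245, -0.1841, 0.1684]
ee_rot: [179.8, 0.1, 106.1]
force: [-0.4, 0.9, 6.6]
width: 0.0088
```

Request:
{"api": "jog_arm", "payload": {
  "increments": [
    {"hand":2.5,"x":0,"y":0,"z":0,"rx":0,"ry":0,"rz":0},
    {"hand":2.5,"x":0,"y":0,"z":0,"rx":0,"ry":0,"rz":0},
    {"hand":2.5,"x":0,"y":0,"z":0,"rx":0,"ry":0,"rz":0},
    {"hand":2.5,"x":0,"y":0,"z":0,"rx":0,"ry":0,"rz":0}
  ],
  "grip_force": 20
}}

```text
t: 13.0
tool_pos: [0.5228, -0.1835, 0.166]
ee_rot: [-180.0, -0.0, 106.1]
force: [0.5, 0.7, 0.1]
width: 0.0249
```

Request:
{"api": "jog_arm", "payload": {
  "increments": [
    {"hand":2.5,"x":0,"y":0,"z":-1,"rx":0,"ry":0,"rz":0},
    {"hand":2.5,"x":0,"y":0,"z":-2,"rx":0,"ry":0,"rz":0},
    {"hand":2.5,"x":0,"y":0,"z":-2,"rx":0,"ry":0,"rz":0},
    {"hand":0,"x":0,"y":0,"z":0,"rx":0,"ry":0,"rz":0},
    {"hand":0,"x":0,"y":0,"z":0,"rx":0,"ry":0,"rz":0}
  ]
}}

```text
t: 13.5
tool_pos: [0.5234, -0.1837, 0.217]
ee_rot: [179.9, 0.1, 106.1]
force: [-0.6, 0.2, -0.6]
width: 0.012
```

Request:
{"api": "jog_arm", "payload": {
  "increments": [
    {"hand":0,"x":0,"y":0,"z":0,"rx":0,"ry":0,"rz":0},
    {"hand":0,"x":0,"y":0,"z":0,"rx":0,"ry":0,"rz":0},
    {"hand":0,"x":0,"y":0,"z":0,"rx":0,"ry":0,"rz":0}
  ]
}}

```text
t: 13.8
tool_pos: [0.5225, -0.1833, 0.2154]
ee_rot: [-179.9, -0.1, 106.1]
force: [-0.4, 0.1, -0.5]
width: 0.0004
```

Run:
```python
from h import *
f=viewer.grab_frame('side'); save(f,'side6');np.savez('side6.npz',**{k:np.asarray(v) for k,v in f.items()})
a=cv2.imread('pics/side6.png')[80:230,300:480];cv2.imwrite('pics/side6c.png',cv2.resize(a,None,fx=4,fy=4,interpolation=cv2.INTER_CUBIC))
plan([0.5231,-.1835,.198],106.1,step=.04)
e=R.from_euler('z',16.1,degrees=True)
Q=e.inv().apply((cloud(f)-[.5228,-.1824,0]).reshape(-1,3))*1000
q=Q[(abs(Q[:,0])<10)&(abs(Q[:,1])<25)&(Q[:,2]>175)&(Q[:,2]<206)];print(len(q),np.percentile(q,[5,50,95],axis=0).round(1))
```

```text
t 13.85 at [ 0.5227 -0.1833  0.2156] [-1.7993e+02 -7.0000e-02  1.0608e+02] F [-1.  -0.3  0.8] w 0.0006
[{"hand": 0.0, "x": -0.03, "y": 0.04, "z": 1.76, "rx": -0.1, "ry": -0.1, "rz": -0.0}]
166 [[ -1.4 -17.9 176.8]
 [  4.3   5.9 192.3]
 [  7.   20.3 197.1]]
```

View pics/side6c.png

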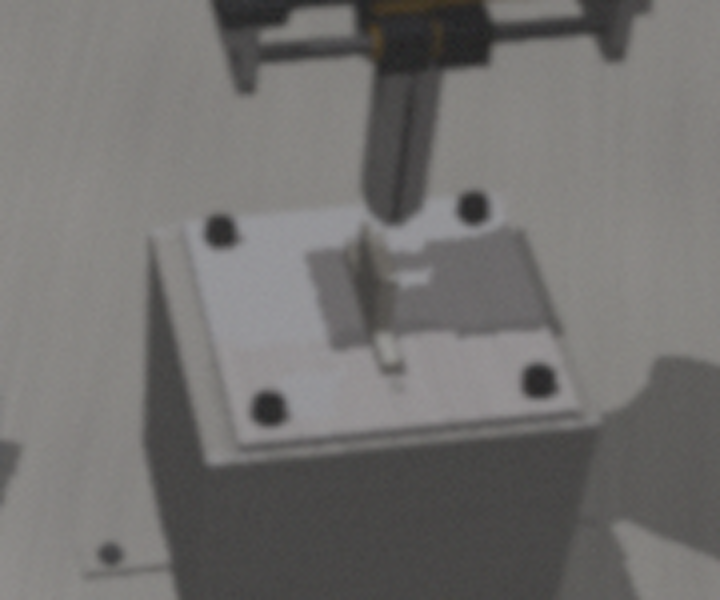

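Run:
```python
from h import *
f=load('side6')
e=R.from_euler('z',16.1,degrees=True)
Q=e.inv().apply((cloud(f)-[.5228,-.1824,0]).reshape(-1,3))*1000
for lo in range(160,206,4):
    q=Q[(abs(Q[:,0])<14)&(abs(Q[:,1])<22)&(Q[:,2]>lo)&(Q[:,2]<lo+4)]
    if len(q):print(lo,len(q),np.percentile(q[:,0],[5,50,95]).round(1),np.percentile(q[:,1],[3,97]).round(1))
```

```text
160 15 [-2.9  6.1  6.8] [-20.9  20.9]
164 21 [-1.4  5.9  7.2] [-15.2  20.8]
168 18 [0.1 6.1 7. ] [-13.8  20.9]
172 15 [0.4 6.3 6.8] [-6.8 20.5]
176 19 [-1.4  6.   7.3] [-16.2  20.4]
180 22 [0.9 6.2 7.2] [-20.4  20.3]
184 15 [-1.4  5.8  6.7] [-13.3  20.1]
188 20 [-0.8  6.2  7. ] [-14.7  20.9]
192 56 [-1.8  3.1  6.7] [-18.9  18.7]
196 27 [0.1 2.3 7. ] [-19.4  18.6]
```

The cartridge stands upright with its tab centre about 2 mm toward box +x and its top at about z 0.196. I'll centre the shut fingers over it and press.

Request:
{"api": "jog_arm", "payload": {
  "increments": [
    {"hand":0,"x":0.1,"y":0.2,"z":0.5,"rx":0,"ry":0,"rz":0},
    {"hand":0,"x":0,"y":0,"z":0.5,"rx":0,"ry":0,"rz":0},
    {"hand":0,"x":0,"y":0,"z":0.5,"rx":0,"ry":0,"rz":0},
    {"hand":0,"x":0,"y":0,"z":0,"rx":0,"ry":0,"rz":0}
  ]
}}

```text
t: 14.25
tool_pos: [0.524, -0.1816, 0.2]
ee_rot: [-179.9, -0.1, 106.1]
force: [0.4, 0.5, -0.1]
width: 0.0001
```

Request:
{"api": "jog_arm", "payload": {
  "increments": [
    {"hand":0,"x":0,"y":0,"z":0.15,"rx":0,"ry":0,"rz":0},
    {"hand":0,"x":0,"y":0,"z":0.15,"rx":0,"ry":0,"rz":0},
    {"hand":0,"x":0,"y":0,"z":0.15,"rx":0,"ry":0,"rz":0},
    {"hand":0,"x":0,"y":0,"z":0.15,"rx":0,"ry":0,"rz":0}
  ]
}}

```text
t: 14.65
tool_pos: [0.5248, -0.1821, 0.1955]
ee_rot: [180.0, 0.0, 106.1]
force: [-0.9, -0.2, -0.6]
width: 0.0006
```

Request:
{"api": "jog_arm", "payload": {
  "increments": [
    {"hand":0,"x":0,"y":0,"z":0.15,"rx":0,"ry":0,"rz":0},
    {"hand":0,"x":0,"y":0,"z":0.15,"rx":0,"ry":0,"rz":0}
  ]
}}

```text
t: 14.85
tool_pos: [0.5258, -0.1824, 0.194]
ee_rot: [179.9, 0.1, 106.1]
force: [-0.8, 0.2, 7.5]
width: 0.0001
```

Request:
{"api": "jog_arm", "payload": {
  "increments": [
    {"hand":0,"x":0,"y":0,"z":0.15,"rx":0,"ry":0,"rz":0},
    {"hand":0,"x":0,"y":0,"z":0.15,"rx":0,"ry":0,"rz":0}
  ]
}}

```text
t: 15.05
tool_pos: [0.5264, -0.1826, 0.1919]
ee_rot: [179.8, 0.2, 106.1]
force: [-0.3, 1.8, 7.8]
width: 0.0002
```

Request:
{"api": "jog_arm", "payload": {
  "increments": [
    {"hand":0,"x":0,"y":0,"z":0.2,"rx":0,"ry":0,"rz":0},
    {"hand":0,"x":0,"y":0,"z":0.2,"rx":0,"ry":0,"rz":0}
  ]
}}

```text
t: 15.25
tool_pos: [0.5265, -0.1826, 0.188]
ee_rot: [179.8, 0.2, 106.1]
force: [-0.6, 1.3, 8.3]
width: 0.0003
```

Request:
{"api": "jog_arm", "payload": {
  "increments": [
    {"hand":0,"x":0,"y":0,"z":0.2,"rx":0,"ry":0,"rz":0},
    {"hand":0,"x":0,"y":0,"z":0.2,"rx":0,"ry":0,"rz":0}
  ]
}}

```text
t: 15.45
tool_pos: [0.5265, -0.1826, 0.184]
ee_rot: [179.8, 0.2, 106.1]
force: [-0.9, 0.3, 8.1]
width: 0.0006
```

Request:
{"api": "jog_arm", "payload": {
  "increments": [
    {"hand":0,"x":0,"y":0,"z":0.2,"rx":0,"ry":0,"rz":0},
    {"hand":0,"x":0,"y":0,"z":0.2,"rx":0,"ry":0,"rz":0}
  ]
}}

```text
t: 15.65
tool_pos: [0.5264, -0.1826, 0.18]
ee_rot: [179.8, 0.2, 106.1]
force: [-0.7, 1.6, 7.9]
width: 0.0006
```

Request:
{"api": "jog_arm", "payload": {
  "increments": [
    {"hand":0,"x":0,"y":0,"z":0.2,"rx":0,"ry":0,"rz":0},
    {"hand":0,"x":0,"y":0,"z":0.2,"rx":0,"ry":0,"rz":0}
  ]
}}

```text
t: 15.85
tool_pos: [0.5264, -0.1826, 0.176]
ee_rot: [179.8, 0.2, 106.1]
force: [0.1, 1.4, 8.4]
width: 0.0006
```

Request:
{"api": "jog_arm", "payload": {
  "increments": [
    {"hand":0,"x":0,"y":0,"z":0.2,"rx":0,"ry":0,"rz":0},
    {"hand":0,"x":0,"y":0,"z":0.2,"rx":0,"ry":0,"rz":0}
  ]
}}

```text
t: 16.05
tool_pos: [0.5263, -0.1826, 0.172]
ee_rot: [179.8, 0.2, 106.1]
force: [-0.7, 0.8, 8.4]
width: 0.0004
```

Request:
{"api": "jog_arm", "payload": {
  "increments": [
    {"hand":0,"x":0,"y":0,"z":0.2,"rx":0,"ry":0,"rz":0},
    {"hand":0,"x":0,"y":0,"z":0.1,"rx":0,"ry":0,"rz":0}
  ]
}}

```text
t: 16.25
tool_pos: [0.5261, -0.1825, 0.1687]
ee_rot: [179.8, 0.1, 106.1]
force: [-1.4, 0.9, 8.8]
width: 0.0007
```

Request:
{"api": "jog_arm", "payload": {
  "increments": [
    {"hand":0,"x":0,"y":0,"z":0.1,"rx":0,"ry":0,"rz":0},
    {"hand":0,"x":0,"y":0,"z":0.1,"rx":0,"ry":0,"rz":0}
  ]
}}

```text
t: 16.45
tool_pos: [0.5261, -0.1827, 0.1668]
ee_rot: [179.8, 0.2, 106.1]
force: [-0.2, -0.3, 3.9]
width: 0.0006
```

Request:
{"api": "jog_arm", "payload": {
  "increments": [
    {"hand":0,"x":0,"y":0,"z":0.1,"rx":0,"ry":0,"rz":0}
  ]
}}

```text
t: 16.55
tool_pos: [0.5253, -0.1823, 0.1643]
ee_rot: [179.9, 0.1, 106.1]
force: [-0.2, -0.4, 0.6]
width: 0.0006
```

Request:
{"api": "jog_arm", "payload": {
  "increments": [
    {"hand":0,"x":0,"y":0,"z":0.1,"rx":0,"ry":0,"rz":0}
  ]
}}

```text
t: 16.65
tool_pos: [0.5246, -0.182, 0.1622]
ee_rot: [-180.0, -0.0, 106.1]
force: [-1.0, 0.0, 0.6]
width: 0.0009
```

Request:
{"api": "jog_arm", "payload": {
  "increments": [
    {"hand":0,"x":0,"y":0,"z":0,"rx":0,"ry":0,"rz":0},
    {"hand":0,"x":0,"y":0,"z":0,"rx":0,"ry":0,"rz":0}
  ]
}}

```text
t: 16.85
tool_pos: [0.5244, -0.1819, 0.1619]
ee_rot: [-180.0, -0.0, 106.1]
force: [-0.1, 0.3, -0.0]
width: 0.0005
```

Run:
```python
from h import *
f=viewer.grab_frame('side'); save(f,'side7')
a=cv2.imread('pics/side7.png')[80:230,300:480];cv2.imwrite('pics/side7c.png',cv2.resize(a,None,fx=4,fy=4,interpolation=cv2.INTER_CUBIC))
```

```text
(no output)
```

View pics/side7c.png

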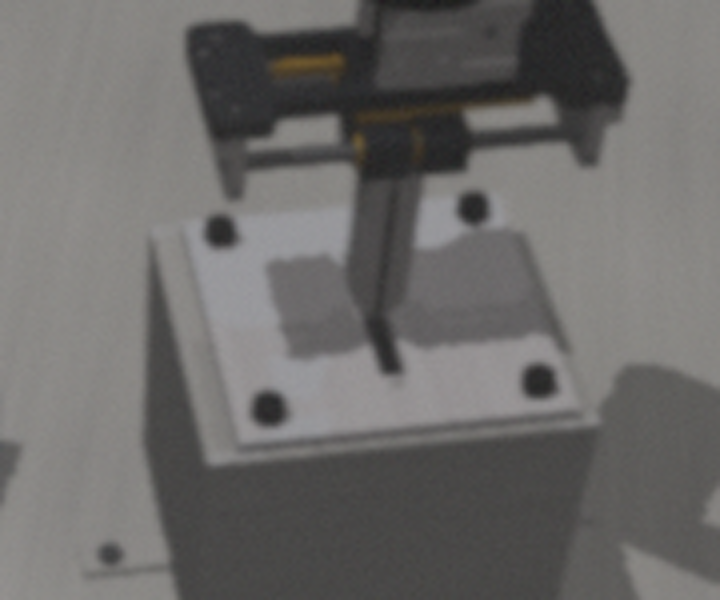

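The force fell to zero and the slot at about (385,345) is dark and empty, so the cartridge has dropped. I'll retreat and check.

Request:
{"api": "jog_arm", "payload": {
  "increments": [
    {"hand":0,"x":0,"y":0,"z":-2,"rx":0,"ry":0,"rz":0},
    {"hand":0,"x":0,"y":0,"z":-4,"rx":0,"ry":0,"rz":0},
    {"hand":0,"x":0,"y":0,"z":-4,"rx":0,"ry":0,"rz":0},
    {"hand":0,"x":-4,"y":0,"z":-2,"rx":0,"ry":0,"rz":0},
    {"hand":0,"x":-4,"y":0,"z":0,"rx":0,"ry":0,"rz":0}
  ]
}}

```text
t: 17.4
tool_pos: [0.5495, -0.2603, 0.2882]
ee_rot: [179.6, 0.4, 106.2]
force: [0.5, -1.1, 0.3]
width: 0.0007
```

Request:
{"api": "jog_arm", "payload": {
  "increments": [
    {"hand":0,"x":-4,"y":0,"z":0,"rx":0,"ry":0,"rz":0},
    {"hand":0,"x":-4,"y":0,"z":0,"rx":0,"ry":0,"rz":0},
    {"hand":0,"x":-2,"y":0,"z":0,"rx":0,"ry":0,"rz":0},
    {"hand":0,"x":0,"y":0,"z":0,"rx":0,"ry":0,"rz":0},
    {"hand":0,"x":0,"y":0,"z":0,"rx":0,"ry":0,"rz":0}
  ]
}}

```text
t: 17.9
tool_pos: [0.5743, -0.3546, 0.2817]
ee_rot: [-180.0, -0.1, 106.1]
force: [-1.1, 0.4, 0.2]
width: 0.0007
```

Run:
```python
from h import *
f0={c:load(c+'0') for c in('side','top')}
for c in('side','top'):
    f=viewer.grab_frame(c); save(f,c+'8')
    P=cloud(f); a=(P[...,2]>.05)&(P[...,2]<.13)&(P[...,1]>.1)&(P[...,1]<.4)&(P[...,0]>.3)&(P[...,0]<.6)
    q=P[a]; print(c,a.sum(),q.min(0).round(3),q.max(0).round(3))
    print(c,[(r['at'],r['confidence']) for r in viewer.recognise(c,'cartridge')])
cv2.imwrite('pics/both8.png',cv2.resize(np.hstack([cv2.imread('pics/side8.png'),cv2.imread('pics/top8.png')])[60:440],(800,238)))
a=cv2.imread('pics/side8.png')[110:230,310:470];cv2.imwrite('pics/side8c.png',cv2.resize(a,None,fx=4,fy=4,interpolation=cv2.INTER_CUBIC))
s=arm.state();print(s['t'],s['tool_pos'],s['force'])
```

```text
side 836 [0.47  0.18  0.051] [0.494 0.261 0.092]
side []
top 753 [0.471 0.179 0.054] [0.494 0.259 0.094]
top [([431.3, 278.2], 0.76)]
18.1 [ 0.5746491  -0.35360721  0.28290199] [-0.23621339 -0.26536045  0.26173159]
```

View pics/both8.png

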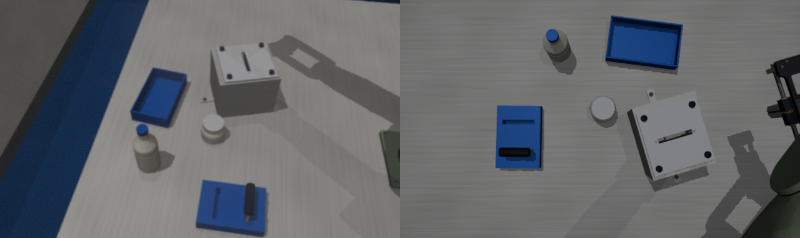

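View pics/side8c.png

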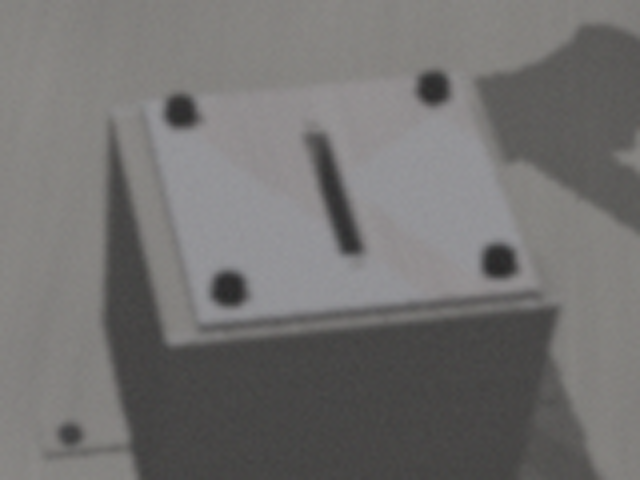

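The top view shows the cartridge through the slot at about (431,278), so I'll check how deep it lies.

Run:
```python
from h import *
f=viewer.grab_frame('top'); P=cloud(f)
e=R.from_euler('z',16.1,degrees=True)
Q=e.inv().apply((P-[.5228,-.1824,0]).reshape(-1,3))*1000
q=Q[(abs(Q[:,0])<9)&(abs(Q[:,1])<45)]
z=q[:,2]; print(np.histogram(z,bins=[0,20,40,60,80,90,95,100,110,120,130,140,150,155,160,180]))
b=q[(z<150)];print(np.percentile(b,[2,50,98],axis=0).round(1))
t=q[(z>85)&(z<120)]; print(len(t),t.mean(0) if len(t) else '', np.ptp(t[:,1]) if len(t) else '')
cv2.imwrite('pics/top9c.png',cv2.resize(f['image'][210:350,370:510,::-1],None,fx=4,fy=4,interpolation=cv2.INTER_CUBIC))
```

```text
(array([  0,   0,   4, 115,  16,  21, 105,   1,   2,  22,  37,  42,  40,
       248,   8]), array([  0,  20,  40,  60,  80,  90,  95, 100, 110, 120, 130, 140, 150,
       155, 160, 180]))
[[ -7.4 -43.3  61.9]
 [ -3.5  -5.5  96.5]
 [  1.8  33.7 148.7]]
136 [-3.17424228 -6.79654278 96.73914112] 49.73561393191867
```

View pics/top9c.png

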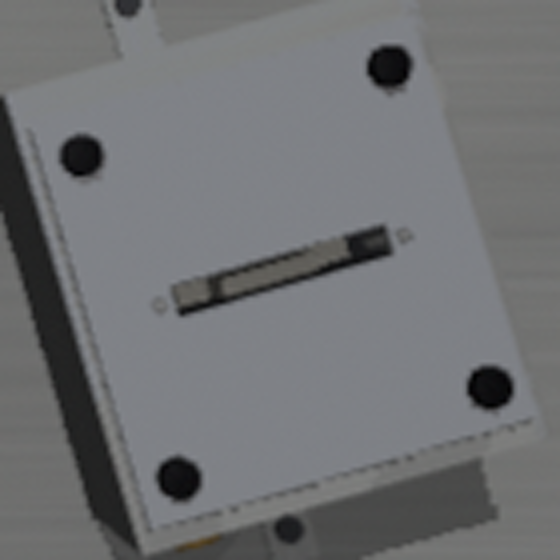

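The tab top is at 96 mm, which is the 4 mm floor plus the 92 mm cartridge, so it's upright on the inner floor. The slot has only the cartridge visible deep inside. Handing in.

```bash
python3 -c "
from plant import hand_in; print(hand_in())"
```

```text
the job is handed in; nothing more can be done
None
```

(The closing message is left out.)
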